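Pump down the vacuum panel holder

TASK

Get the gessoed panel held on the vacuum holder. With the fingertips push the panel straight back until its rear edge lies flush against the metal fence, then push the vent handle round a quarter turn until it is closed, then press the pump knob all the way down and let it come right up, again and again, until the indicator pin has come fully out of the front of the pump. Only push and press: lift nothing, do not touch the indicator pin, leave the other things where they are, and finish clear with the panel still flush and the knob up.

Things in the scene. Friction and masses are not known exactly. Their poses are not given: they have to be found in the camera images.
- holder: vacuum panel holder, screwed down: plywood board 200 x 400 x 18 mm carrying pad, fence, vent cock and pump. Origin: centre of the board's underside; x points away from the robot, y left, z up when not turned; turned by up to 0.22 rad. A low copper pipe runs at x = 0 from y = -20 to -122 mm, its top 38 mm high.
- home (a point): fixed point of the holder where panel_center is when the panel is home: 30 mm above the table over the centre of the black 110 x 110 mm rubber pad (top 24 mm high), on which the panel lies. The aluminium fence stands behind it: front face 60 mm further along the holder's x, 170 mm long, centred, top 44 mm high. Axes as the holder's.
- panel_center (a point): centre (half-way up) of the loose panel: plywood with white gesso top, 120 (x) x 160 (y) x 12 mm, 0.15 to 0.31 kg, lying on the pad, top 36 mm above the table. Starts 25 to 45 mm short of the fence, up to 10 mm off sideways and 0.15 rad askew; pushed by its front edge (its -x side), it slides with 1 to 4 N. Axes as the holder's when flush.
- vent_pivot (a point): fixed point on the vertical axis of the brass vent cock, at the height of the handle (58 mm above the table), in the holder's frame at x = 0, y = -58 mm. Axes as the holder's.
- vent_lever (a joint): quarter-turn vent handle, rad: 0 = open (points to the holder's -x, in line with the vent stub), 1.57 = closed, at its stop (points to the holder's -y, toward the pump); closes counter-clockwise seen from above. Starts at 0 to 0.3, stays where it is left, takes about 1.5 N at the grip. While it is open the pump draws nothing and the pin does not move.
- lever_grip (a point): on the black round grip of the vent handle, 45 mm from the pivot; the grip is 13 mm thick and reaches from 18 to 64 mm from the pivot, level, centred 58 mm above the table, free below down to 42 mm. Moves with the handle; its x axis points from the grip to the pivot.
- pump_plunger (a joint): travel of the pump plunger, m: 0 = up (sprung back), 0.020 = fully down at its stop. Takes 4 N to start, 8 to 12 N at the bottom. Only strokes of nearly full travel, down and back up, count; short ones do not move the pin.
- knob_top (a point): top of the black palm knob of the plunger, 46 mm wide, 136 mm above the table when up, 116 mm when down; pressed straight down on its centre. Moves with the plunger. The knob stands on the grey pump, 84 (x) x 56 (y) mm, top 78 mm high.
- indicator_pin (a joint): how far the indicator pin is out, m: 0 = in, 0.030 = end of travel. Starts at 0 to 0.008. With the vent closed each full stroke drives it out by 5 mm (the first by 2 to 7 mm) and it stays there; after 4 to 6 full strokes it stands at about 0.0285, which is fully out; further strokes do not move it.
- pin_tip (a point): front end of the indicator pin, a 9 mm steel pin with a 13 mm head, level, 56 mm above the table, coming out of the brass gland in the middle of the pump's front toward the holder's -x. The head touches the gland when in and stands 29 mm off it when fully out.
- pin_head: the visible steel end of the indicator pin with its head; not to be touched. Origin at the back of the head, on the axis.
- drier: bystander: small amber bottle with black cap, 31 mm wide, 74 mm tall, standing on the holder's board behind the vent cock. Origin at its foot.
- rubber_block: bystander: eraser in a card sleeve, 25 x 48 x 14 mm, lying on the front right corner of the holder's board. Origin at its underside.
- ochre_tube: bystander: paint tube with an ochre band, 49 x 168 x 37 mm, on the table at the left. Origin at its underside.
- green_tube: bystander: paint tube with a green band, 39 x 133 x 30 mm, on the table at the left. Origin at its underside.
- wash_brush: bystander: paint brush, 42 x 263 x 10 mm, on the table at the left. Origin at its underside.
- orange_jar: bystander: paint jar with white lid, 58 mm wide, 66 mm tall, on the table at the right. Origin at its foot.
- felt_marker: bystander: felt marker, 17 x 128 x 17 mm, on the table at the right. Origin at its underside.
Not all that is in view belongs to the job. There is more than one size of the part that bears panel_center; the job needs the larger.

How it is judged:
By the outcome, as a careful person would: the job done as asked, in the order asked, and still so for the second after the job is handed in, with the robot touching nothing.
It also fails if it takes over 61 s, if anything falls off the work surface, if the arm or the gripper's body presses on something with over 40 N, if the wrist force passes 120 N, or if a joint passes its speed limit or range.

ROBOT

A 7-joint arm with a two-finger parallel gripper is mounted at the origin on a cart in front of the work surface, level with it; the furniture and walls round the work are solid. World frame = base frame: x ahead of the robot, y to its left, z up, the work surface at z = 0. Lengths are in m, angles in rad, forces in N, time in s.
With the tool pointing down it reaches from about 0.4 to 0.85 m from the base axis. Payload 4.5 kg.
Tool frame: the origin (TCP) lies at the very end of the fingers, on their centre line; the grasp point (between the pads) lies 19 mm behind it; z points along the fingers, y is the line along which they close (so a half turn about z gives the same grasp; the last joint's range is limited). The gripper opens to 88 mm and grips with 3 to 60 N. Pads are 18 mm wide; open, the fingers measure 123 mm over their backs; the gripper's body (75 mm by 187 mm) begins 45 mm behind the grasp point.
Start: joints at [1.286, 0.689, -0.195, 1.565, 0.157, 0.902, -0.215], TCP at [0.196, -0.594, 0.239] pointing down, gripper open.
Joint ranges: [-3.01, 3.01], [-0.46, 2.08], [-1.47, 1.51], [0.13, 2.56], [-1, 4.14], [0.04, 2.09], [-2.66, 2.66]. Speed limits (rad/s): [2.57, 2.57, 3.14, 3.14, 3.14, 3.14, 3.14].

INTERFACE

Orientations are given as a unit quaternion [x, y, z, w].
In Python, from plant import r gives the robot as it stands. The module is installed in compiled form; this text tells all that it offers.
- The arm moves only by the tool step_arm, never from a script. Its argument "increments" is a list of rows, each a list of 2 entries, a list of its own where there are three numbers: the shift along the world's x, y, z in cm, then the turn, a rotation vector about the world's x, y, z in degrees. A call has exactly 10 rows; each row shifts and turns the commanded pose from where the row before left it; what a row does not reach is not made up. A row lasts 1/10 s, in which the tool goes at most 50 mm and 8.59 degrees, less where a joint would pass 70% of its speed; a pose out of reach is approached as far as the arm can. A call is refused whole if a number of a shift passes 5 or a number of a turn 8.59, either way. A call with a gripper value outside its range is refused whole. "fingers" is the opening, from 0 (shut) to 1 (fully open), set as the call begins (left out, the last holds). The fingers move at their own pace and stop on an object; "grip_force" is the grip in N (left out, the last holds). Time passes only in rows, so rows that do not move let the fingers close, or fill a call up. It gives the time, the measured TCP pose, the force, the opening and the grip force at its end, in the units of the state.
- r.get_state(): the state, without advancing time (a new reading comes with each control period).
- r.snapshot(name): name is "scene" or "side" or "wrist"; returns (picture, depth): 384x512x3 uint8, red, green, blue; 384x512 float32, m along the optical axis (not along the pixel's ray), 0 where there is no reading.
- r.calibration(name): a dict with "fov_y" (degrees; the focal length in pixels is half the picture's height over the tangent of half this angle, whatever the lens; pixels are square), "cx", "cy" (the principal point, pixels), "k1" (the pictures are not rectified: a ray, as slopes to the right and down, at radius r is drawn at 1 + k1 r^2 times it, then the intrinsics apply), "R" (3x3) and "t" (3): a world point X has camera coordinates R X + t. Camera axes: x right, y down, z forward; pixel columns grow to the right and rows downward; lengths in m; the calibration is good to about 2 mm. A picture is of the moment at which its call begins: read the wrist's pose just before it. calibration takes no time and is no camera call; for the wrist camera it gives the pose at the moment of the call.
- r.finish_job(): hands the job in; it is judged then, once.
The state is a dict: "clock": time; "q": joint angles; "qd": joint speeds; "joint_torque": joint torques, N m; "tool_pos": TCP position; "eef_rot": TCP orientation; "contact_force": force on the tool from outside, world axes, zero at the start; "moment": the same for the moment, N m; "opening": opening from 0.0 (shut) to 1.0 (fully open); "finger_force": force on a finger pad.
Only numpy, scipy, OpenCV 4.12 (cv2) and the standard library are available. Lean on these libraries where they do the work, as an engineer would, in place of code of your own. Each camera call takes 0.05 s, during which the arm holds its last target. There are 200 camera calls.

## Working session

There is one attempt and no reset: what is moved stays moved. The work goes in short steps, Python scripts to look and compute and a tool call to move; the robot and the scene stay as the last step left them, time stands still between calls to the robot, and variables do not carry over. Pictures are saved under pics/ and viewed, at most 10 in all, crops included, and the job is handed in when it is done.

Besides the shell and the picture viewer there is one more tool, called in YAML: its name, and indented under it one key for each argument. step_arm: Moves the arm, as the interface text tells. Its arguments: {"type":"object","properties":{"increments":{"type":"array","items":{"type":"array"}},"fingers":{"type":"number"},"grip_force":{"type":"number"}},"required":["increments"]}

```bash
mkdir -p pics
cat > h.py <<'E'
import numpy as np, cv2
from plant import r
def save(n,f):
    p,d=r.snapshot(n); np.save(f'pics/{f}.npy',d); cv2.imwrite(f'pics/{f}.png',p[:,:,::-1]); 
    c=r.calibration(n); np.save(f'pics/{f}_c.npy',c,allow_pickle=True); return p,d,c
def load(f): return cv2.imread(f'pics/{f}.png'),np.load(f'pics/{f}.npy'),np.load(f'pics/{f}_c.npy',allow_pickle=True).item()
def ray(c,u,v):
    f=192/np.tan(np.radians(c['fov_y'])/2)
    K=np.array([[f,0,c['cx']],[0,f,c['cy']],[0,0,1]])
    s=cv2.undistortPoints(np.array([[[u,v]]],float),K,np.array([c['k1'],0,0,0,0.]))[0,0]
    return np.array([s[0],s[1],1])
def atz(c,u,v,z):
    R=np.array(c['R']);t=np.array(c['t']);o=-R.T@t;d=R.T@ray(c,u,v)
    return o+d*(z-o[2])/d[2]
def atd(c,u,v,dep):
    R=np.array(c['R']);t=np.array(c['t']); return R.T@(ray(c,u,v)*dep-t)
def proj(c,X):
    f=192/np.tan(np.radians(c['fov_y'])/2)
    x=np.array(c['R'])@np.array(X)+np.array(c['t']);s=x[:2]/x[2];s=s*(1+c['k1']*(s@s))
    return s*f+np.array([c['cx'],c['cy']])
E
python3 - <<'E'
from h import *
np.set_printoptions(precision=4,suppress=True)
print(r.get_state())
a=save('scene','sc0');b=save('side','si0')
for n,x in(('scene',a),('side',b)): print(x[2])
for n in('sc0','si0'):
    im=cv2.imread(f'pics/{n}.png');cv2.imwrite(f'pics/{n}_b.png',cv2.resize(im,(800,600),interpolation=cv2.INTER_CUBIC))
E
```

```text
{'clock': 0.0, 'q': array([ 1.2858,  0.69  , -0.1945,  1.5663,  0.1573,  0.9025, -0.2151]), 'qd': array([ 0.0002, -0.0016,  0.0014,  0.0003, -0.0009,  0.0005, -0.0004]), 'joint_torque': array([ -0.0001, -52.7559,  -1.2665, -15.3426,  -0.0525,   0.0065,
         0.0002]), 'tool_pos': array([ 0.1957, -0.5929,  0.2379]), 'eef_rot': array([ 0.9873,  0.1588, -0.0002, -0.0009]), 'contact_force': array([-0.0154, -0.2178, -0.4362]), 'moment': array([-0.0153, -0.0679,  0.0134]), 'finger_force': 0.0, 'opening': 1.0016276901519592}
{'fov_y': 53.17086154649609, 'cx': 261.0229770754755, 'cy': 189.99480336625106, 'k1': -0.01991715072653737, 'R': array([[-0.6107, -0.7916,  0.0207],
       [-0.4906,  0.3577, -0.7946],
       [ 0.6215, -0.4954, -0.6068]]), 't': array([0.3572, 0.3531, 1.0127])}
{'fov_y': 52.00995385567703, 'cx': 252.1464540102182, 'cy': 189.43847063446066, 'k1': -0.12095194050638576, 'R': array([[-0.9337, -0.3573,  0.0219],
       [-0.1531,  0.3434, -0.9266],
       [ 0.3235, -0.8686, -0.3753]]), 't': array([0.5312, 0.1993, 1.4654])}
```

View pics/sc0_b.png

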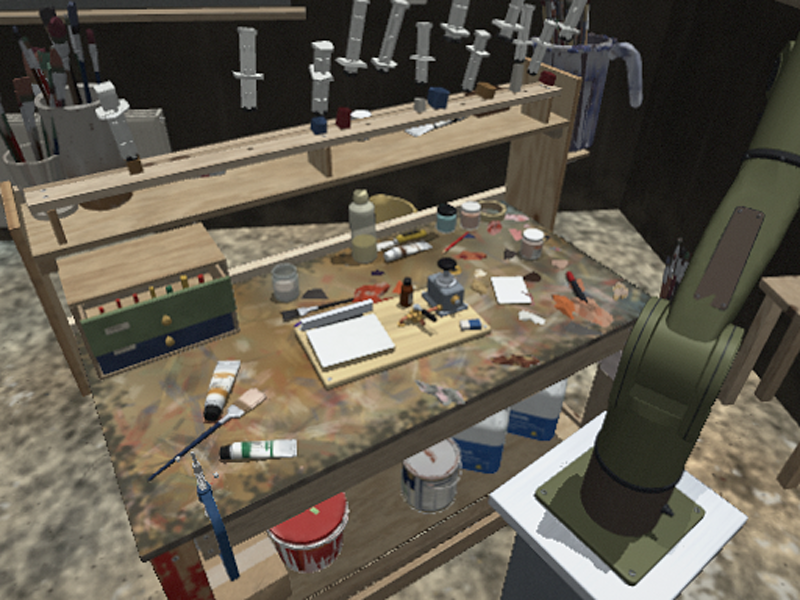

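View pics/si0_b.png

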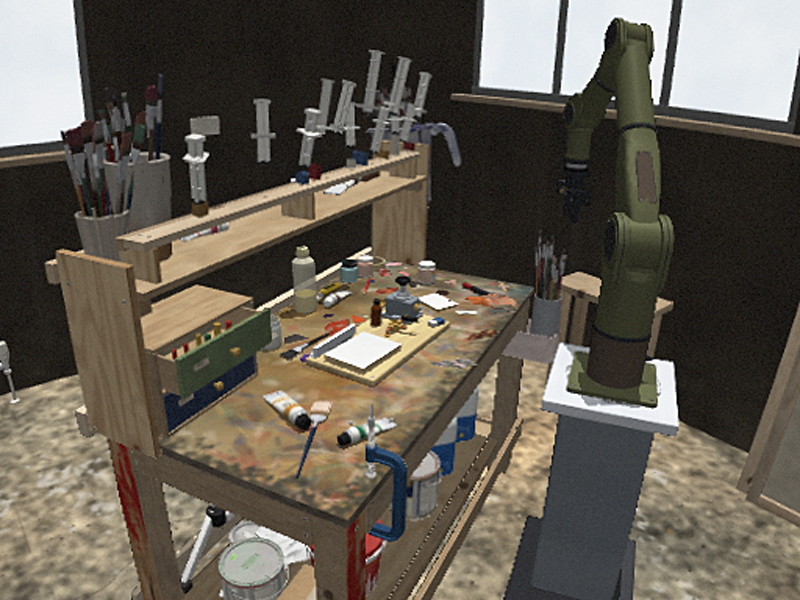

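Holder lies near (390,340) in the 800-wide scene picture, panel white at (350,340), pump at (446,290). I'll get a rough position and an enlarged crop.

Run:
```python
from h import *
np.set_printoptions(precision=4,suppress=True)
im,d,c=load('sc0')
for n,u,v,z in [('board FL',324,385,.018),('board FR',491,330,.018),('BL',295,330,.018),('pump knob',446,264,.136)]:
    print(n,atz(c,u/1.5625,v/1.5625,z),atd(c,u/1.5625,v/1.5625,d[int(v/1.5625),int(u/1.5625)]))
cr=im[155:255,183:316];cv2.imwrite('pics/sc0_c.png',cv2.resize(cr,None,fx=6,fy=6,interpolation=cv2.INTER_CUBIC))
```

```text
board FL [0.5217 0.2608 0.018 ] [ 0.5385  0.2521 -0.0012]
board FR [ 0.4461 -0.1277  0.018 ] [ 0.4586 -0.1421  0.0021]
BL [0.7044 0.2244 0.018 ] [0.7235 0.2156 0.0004]
pump knob [ 0.5773 -0.0981  0.136 ] [ 0.5828 -0.1032  0.131 ]
```

View pics/sc0_c.png

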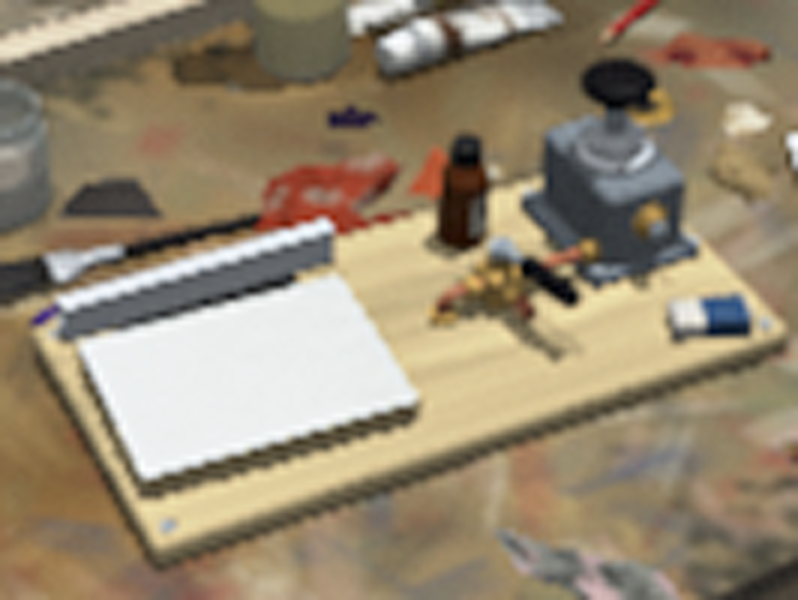

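step_arm:
  increments:
    - [[3,3.5,1],[0,0,-3]]
    - [[3,3.5,1],[0,0,-3]]
    - [[3,3.5,1],[0,0,-3]]
    - [[3,3.5,1],[0,0,-3]]
    - [[3,3.5,1],[0,0,-3]]
    - [[3,3.5,1],[0,0,-3]]
    - [[3,3.5,1],[0,0,-3]]
    - [[3,3.5,1],[0,0,-3]]
    - [[3,3.5,1],[0,0,-3]]
    - [[3,3.5,1],[0,0,-2]]

```text
clock: 1.1
tool_pos: [0.4966, -0.2418, 0.3389]
eef_rot: [0.996, -0.094, -0.0, 0.0]
contact_force: [0.1, -0.8, 0.3]
opening: 0.999
finger_force: 0.0
```

step_arm:
  increments:
    - [[0,3,1],[0,0,0]]
    - [[0,3,1],[0,0,0]]
    - [[0,3,1],[0,0,0]]
    - [[0,3,1],[0,0,0]]
    - [[0,3,1],[0,0,0]]
    - [[0,3,1],[0,0,0]]
    - [[0,3,1],[0,0,0]]
    - [[0,2,0],[0,0,0]]
    - [[0,0,0],[0,0,0]]
    - [[0,0,0],[0,0,0]]

```text
clock: 2.1
tool_pos: [0.4956, -0.0142, 0.4083]
eef_rot: [0.996, -0.093, -0.0, 0.001]
contact_force: [-0.1, -0.4, -0.8]
opening: 1.001
finger_force: 0.0
```

Run:
```python
from h import *
np.set_printoptions(precision=4,suppress=True)
p,d,c=save('wrist','w0'); print(c); s=r.get_state(); print(s['clock'],s['tool_pos'],s['eef_rot'],s['q'])
im=cv2.imread('pics/w0.png');cv2.imwrite('pics/w0_b.png',cv2.resize(im,(800,600),interpolation=cv2.INTER_CUBIC))
```

```text
{'fov_y': 62.73684307385176, 'cx': 256.6014442102095, 'cy': 202.57440178977103, 'k1': -0.010085617502605055, 'R': array([[-0.187 , -0.9823,  0.0015],
       [-0.9474,  0.1808,  0.264 ],
       [-0.2596,  0.048 , -0.9645]]), 't': array([0.0773, 0.3904, 0.6821])}
2.15 [ 0.4956 -0.015   0.4083] [ 0.9955 -0.0943 -0.0005  0.0007] [ 0.0043  0.3296 -0.0976  1.6761  0.036   1.1388 -1.863 ]
```

View pics/w0_b.png

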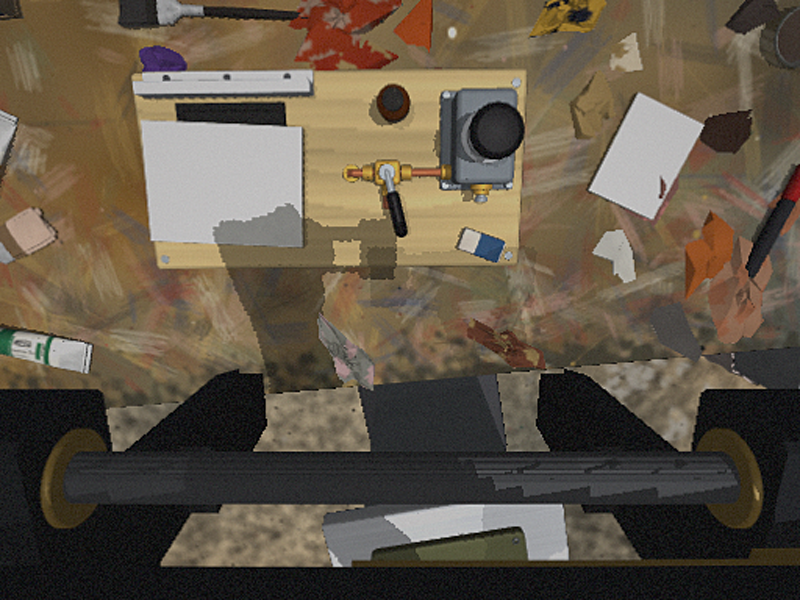

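Wrist view (800-px picture): board corners (526,70), (519,263), (158,268); panel corners (142,121), (302,127), (303,247), (151,241); handle pivot (388,172) to grip end (402,235); knob (496,130); pin head (481,200); fence front foot (137,96)–(312,94).

```bash
cat > m.py <<'E'
from h import *
np.set_printoptions(precision=4,suppress=True)
im,d,c=load('w0')
P=lambda u,v,z: atz(c,(u+.5)/1.5625-.5,(v+.5)/1.5625-.5,z)[:2]
TR,BR,BL=P(526,70,.018),P(519,264,.018),P(158,268,.018)
print('sizes',np.linalg.norm(TR-BR),np.linalg.norm(BL-BR))
a=BL-BR; yaw=-np.arctan2(a[0],a[1]); b=TR-BR; print('yaw',yaw,np.arctan2(b[1],b[0]))
piv=P(388,172,.062); knob=P(496,130,.136); grip=P(402,235,.058)
pc=[P(142,121,.036),P(302,127,.036),P(303,247,.036),P(151,241,.036)]
ctr=(TR+BL)/2
yw=yaw
# refine yaw/origin with pivot
R=lambda y:np.array([[np.cos(y),-np.sin(y)],[np.sin(y),np.cos(y)]])
H=lambda p:R(yw).T@(np.array(p)-ctr)
print('ctr',ctr,'piv',piv,H(piv),'knob',knob,H(knob)); 
for p in pc: print('panel',p,H(p))
print('panel sizes',[np.linalg.norm(pc[i]-pc[(i+1)%4]) for i in range(4)])
g=H(grip)-H(piv); print('grip',g,np.linalg.norm(g),'theta',np.arctan2(-g[1],-g[0]))
print('fence top front',H(P(137,92,.044)),H(P(311,93,.044)), 'TL fence',H(P(133,81,.044)),H(P(310,70,.044)))
print('pad back',H(P(176,104,.024)),H(P(286,104,.024)),'pin',H(P(481,203,.056)),'gland',H(P(482,184,.056)),'pump TR',H(P(517,88,.078)),H(P(455,88,.078)),H(P(457,182,.078)))
for u,v in((496,130),(517,264),(220,180),(388,172)): 
    i,j=int(v/1.5625),int(u/1.5625); print(u,v,atd(c,j,i,d[i,j]))
E
python3 m.py
python3 - <<'E'
import cv2
im=cv2.imread('pics/w0.png')[40:176,84:340]
cv2.imwrite('pics/w0_c.png',cv2.resize(im,None,fx=3.125,fy=3.125,interpolation=cv2.INTER_CUBIC))
E
```

```text
sizes 0.19510818151393916 0.3978027141633907
yaw -0.17750139195277323 -0.16224661280817107
ctr [0.5832 0.0409] piv [ 0.573  -0.0174] [ 0.0002 -0.0591] knob [ 0.5868 -0.1101] [ 0.0302 -0.1479]
panel [0.667  0.2127] [0.0522 0.1839]
panel [0.6316 0.0585] [0.0445 0.0259]
panel [0.516  0.0857] [-0.0741  0.0323]
panel [0.5522 0.2413] [-0.0659  0.1918]
panel sizes [np.float64(0.15821109050447038), np.float64(0.11876629884531895), np.float64(0.15970284126787915), np.float64(0.11833513380999262)]
grip [-0.0607 -0.0129] 0.06201692898356741 theta 0.20875797164225246
fence top front [0.0774 0.181 ] [0.0742 0.0139] TL fence [0.0871 0.1834] [0.0944 0.0137]
pad back [0.0691 0.1533] [0.0676 0.0428] pin [-0.0301 -0.1504] gland [-0.0119 -0.1509] pump TR [ 0.0709 -0.176 ] [ 0.0714 -0.1206] [-0.0098 -0.1239]
496 130 [ 0.5869 -0.1097  0.1362]
517 264 [ 0.4541 -0.1357  0.0195]
220 180 [0.5982 0.1528 0.0379]
388 172 [ 0.5729 -0.0172  0.0631]
```

View pics/w0_c.png

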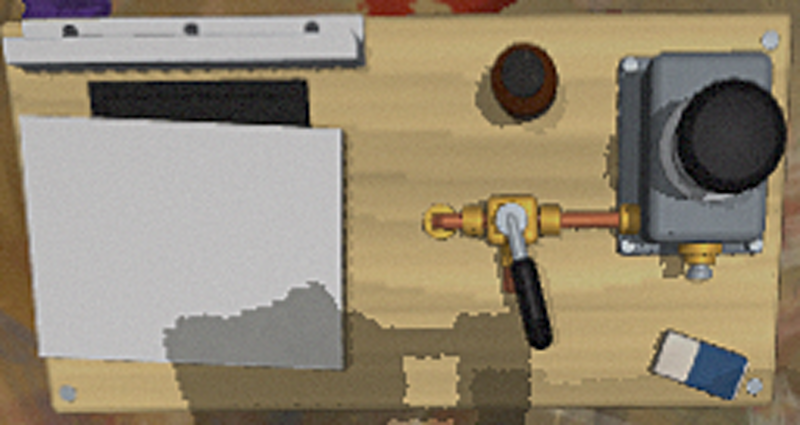

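```bash
cat >> m.py <<'E'
print('---')
f=192/np.tan(np.radians(c['fov_y'])/2);K=np.array([[f,0,c['cx']],[0,f,c['cy']],[0,0,1]])
vv,uu=np.mgrid[20:200,60:360]
s=cv2.undistortPoints(np.stack([uu,vv],-1).reshape(-1,1,2).astype(float),K,np.array([c['k1'],0,0,0,0.]))[:,0]
dd=d[20:200,60:360].ravel(); X=(np.c_[s,np.ones(len(s))]*dd[:,None]-np.array(c['t']))@np.array(c['R'])
h=(X[:,:2]-ctr)@R(yw); z=X[:,2]
def rect(m,n):
    q=cv2.minAreaRect(h[m].astype(np.float32)); print(n,m.sum(),q,'zmed',np.median(z[m]))
def edge(m,lo,hi,n,side=-1,ax=1):
    bins=np.arange(lo,hi,.004);pts=[]
    for b in bins:
        k=m&(h[:,ax]>b)&(h[:,ax]<b+.004)
        if k.sum()>3: pts.append((b+.002,np.percentile(h[k,1-ax],3 if side<0 else 97)))
    pts=np.array(pts);q=np.polyfit(pts[:,0],pts[:,1],1);print(n,len(pts),q,'at',pts[:,0].mean(),np.polyval(q,pts[:,0].mean()),'res',np.std(pts[:,1]-np.polyval(q,pts[:,0])))
box=lambda x0,x1,y0,y1:(h[:,0]>x0)&(h[:,0]<x1)&(h[:,1]>y0)&(h[:,1]<y1)
fe=box(.055,.11,.0,.2)&(z>.0405); rect(fe,'fence'); edge(fe,.02,.176,'fence front')
bd=box(-.13,.02,-.22,.02)&(z>.012)&(z<.024); edge(bd,-.19,.0,'board front')
bd=box(-.09,.09,-.24,-.15)&(z>.012); edge(bd,-.085,.085,'board right',-1,0)
pn=box(-.1,.065,0.,.22)&(z>.031); rect(pn,'panel'); edge(pn,.04,.18,'panel front');edge(pn,.04,.18,'panel rear',1)
kn=box(-.0,.09,-.2,-.1)&(z>.126); print('knob',cv2.minEnclosingCircle(h[kn].astype(np.float32)))
lv=box(-.08,.0,-.11,-.02)&(z>.055); print('grip',rect(lv,'lever'))
pi=box(-.06,-.02,-.17,-.13)&(z>.05); print('pin',pi.sum(),h[pi].min(0),h[pi].max(0))
E
python3 m.py | sed -n '/---/,$p'
```

```text
---
fence 994 ((0.08089242875576019, 0.10025632381439209), (0.012591570615768433, 0.16919948160648346), 0.20537860691547394) zmed 0.04433893949030155
fence front 39 [-0.0089  0.0764] at 0.09799999999999999 0.07551383599145359 res 0.00046676333633736673
board front 48 [ 0.0082 -0.0947] at -0.0939999999999999 -0.09549523521026043 res 0.000995551098687416
board right 43 [ 0.023  -0.1954] at 0.001000000000000069 -0.19536936532862606 res 0.007027265503701516
panel 7731 ((-0.009930051863193512, 0.10936278849840164), (0.15975643694400787, 0.12018454819917679), 86.80879974365234) zmed 0.03630617409573771
panel front 35 [ 0.0543 -0.0716] at 0.10999999999999995 -0.06562281800308102 res 0.0007349553431178565
panel rear 35 [0.0469 0.0408] at 0.10999999999999995 0.04597446176504879 res 0.0006870273283697521
knob ((0.030833043158054352, -0.149703711271286), 0.022726764902472496)
lever 559 ((-0.030201826244592667, -0.067038394510746), (0.06373006850481033, 0.017600933089852333), 13.783318519592285) zmed 0.06487937048080156
grip None
pin 34 [-0.0273 -0.1549] [-0.0213 -0.144 ]
```

step_arm:
  increments:
    - [[0.1,2,-3],[0,0,0.8]]
    - [[0.1,2,-3],[0,0,0]]
    - [[0.1,2,-3],[0,0,0]]
    - [[0.1,2,-3],[0,0,0]]
    - [[0.1,2,-3],[0,0,0]]
    - [[0.1,2,-3],[0,0,0]]
    - [[0.1,2,-3],[0,0,0]]
    - [[0.1,2,-3],[0,0,0]]
    - [[0,2.1,-3],[0,0,0]]
    - [[0,0,-3],[0,0,0]]

```text
clock: 3.15
tool_pos: [0.5046, 0.1696, 0.1073]
eef_rot: [0.996, -0.085, 0.001, -0.001]
contact_force: [0.9, -0.3, 0.0]
opening: 0.999
finger_force: 0.0
```

step_arm:
  increments:
    - [[0,0,-2],[0,0,0]]
    - [[0,0,-2],[0,0,0]]
    - [[0,0,-2],[0,0,0]]
    - [[0,0,-1.1],[0,0,0]]
    - [[0,0,-1],[0,0,0]]
    - [[0.5,-0.09,0],[0,0,0]]
    - [[0.5,-0.09,0],[0,0,0]]
    - [[0.3,-0.05,0],[0,0,0]]
    - [[0.3,-0.05,0],[0,0,0]]
    - [[0.3,-0.05,0],[0,0,0]]

```text
clock: 4.15
tool_pos: [0.5227, 0.1638, 0.0282]
eef_rot: [0.996, -0.087, -0.0, 0.0]
contact_force: [-1.6, -0.8, 0.9]
opening: 0.999
finger_force: 0.7
```

step_arm:
  increments:
    - [[0.3,-0.05,0],[0,0,0]]
    - [[0.3,-0.05,0],[0,0,0]]
    - [[0.3,-0.05,0],[0,0,0]]
    - [[0.3,-0.06,0],[0,0,0]]
    - [[0.3,-0.05,0],[0,0,0]]
    - [[0.3,-0.05,0],[0,0,0]]
    - [[0.2,-0.04,0],[0,0,0]]
    - [[0.2,-0.03,0],[0,0,0]]
    - [[0.1,-0.02,0],[0,0,0]]
    - [[0.1,-0.02,0],[0,0,0]]

```text
clock: 5.15
tool_pos: [0.5469, 0.16, 0.0277]
eef_rot: [0.996, -0.087, -0.0, 0.0]
contact_force: [-2.3, 0.5, 0.8]
opening: 0.998
finger_force: 1.2
```

step_arm:
  increments:
    - [[0.1,-0.02,0],[0,0,0]]
    - [[0.1,-0.02,0],[0,0,0]]
    - [[0.1,-0.02,0],[0,0,0]]
    - [[0.1,-0.02,0],[0,0,0]]
    - [[0,0,0],[0,0,0]]
    - [[0,0,0],[0,0,0]]
    - [[0,0,0],[0,0,0]]
    - [[0,0,0],[0,0,0]]
    - [[0,0,0],[0,0,0]]
    - [[0,0,0],[0,0,0]]

```text
clock: 6.15
tool_pos: [0.5488, 0.1596, 0.0276]
eef_rot: [0.996, -0.086, -0.002, 0.0]
contact_force: [-6.3, 2.3, 4.8]
opening: 0.999
finger_force: 3.2
```

Run:
```python
from h import *
s=r.get_state(); print(s['contact_force'],s['moment'],s['tool_pos'],s['eef_rot'])
```

```text
[-6.33812239  2.32545872  4.77568912] [ 0.26029048  1.24540993 -0.09292411] [0.54884312 0.15960537 0.02763453] [ 9.96264118e-01 -8.63373283e-02 -1.89492433e-03  2.87058143e-04]
```

step_arm:
  increments:
    - [[0.1,-0.02,0],[0,0,0]]
    - [[0.1,-0.02,0],[0,0,0]]
    - [[0.1,-0.02,0],[0,0,0]]
    - [[0.1,-0.02,0],[0,0,0]]
    - [[0,0,0],[0,0,0]]
    - [[0,0,0],[0,0,0]]
    - [[0,0,0],[0,0,0]]
    - [[0,0,0],[0,0,0]]
    - [[0,0,0],[0,0,0]]
    - [[0,0,0],[0,0,0]]

```text
clock: 7.15
tool_pos: [0.5489, 0.1596, 0.0275]
eef_rot: [0.996, -0.086, -0.005, 0.001]
contact_force: [-12.8, 3.8, 10.1]
opening: 1.001
finger_force: 6.7
```

step_arm:
  increments:
    - [[-1,0.18,0],[0,0,0]]
    - [[-1.3,0.23,0],[0,0,0]]
    - [[-1.2,0.2,0],[0,0,0]]
    - [[0,0,3],[0,0,0]]
    - [[0,-1,4],[0,0,0]]
    - [[0,-2,4],[0,0,0]]
    - [[0,-2,4],[0,0,0]]
    - [[0,-2,4],[0,0,0]]
    - [[0,-2,3],[0,0,0]]
    - [[0,0,0],[0,0,0]]

```text
clock: 8.15
tool_pos: [0.5238, 0.0707, 0.252]
eef_rot: [0.996, -0.09, 0.006, -0.0]
contact_force: [1.0, 0.1, -0.4]
opening: 1.0
finger_force: 0.0
```

Run:
```python
from h import *
save('wrist','w1'); s=r.get_state(); print(s['clock'],s['tool_pos'],s['eef_rot'])
im=cv2.imread('pics/w1.png');cv2.imwrite('pics/w1_b.png',cv2.resize(im,(800,600),interpolation=cv2.INTER_CUBIC))
```

```text
8.2 [0.52228432 0.07263432 0.24980395] [ 9.96053082e-01 -8.86919095e-02  3.45154116e-03 -2.99864319e-04]
```

View pics/w1_b.png

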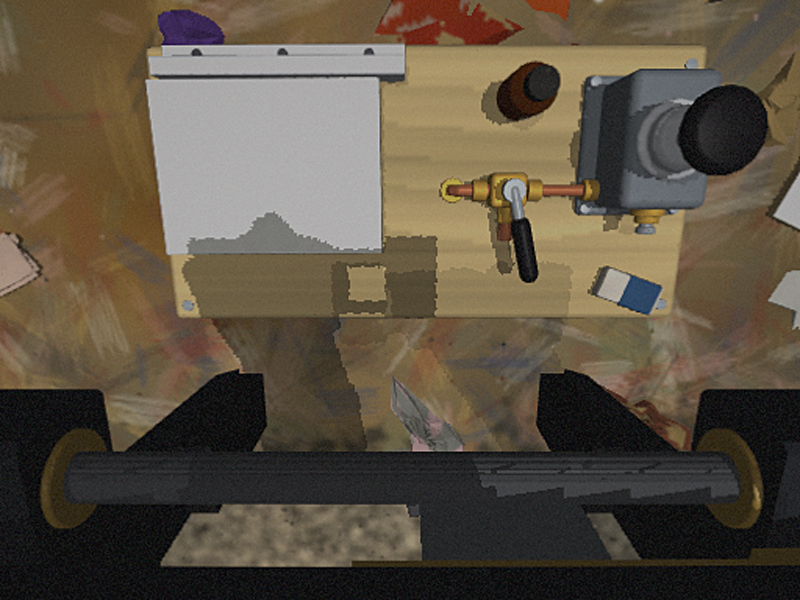

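The panel's rear edge (147,80)–(380,78) now lies along the fence (150,77)–(405,79); handle still open at (527,280). Checking squareness numerically.

```bash
sed "s/load('w0')/load('w1')/; /^ctr=/s/.*/ctr=np.array([.5832,.0409])/; s/^yw=.*/yw=-.1745/" m.py > m1.py; python3 m1.py | sed -n '/---/,$p'
python3 - <<'E'
exec(open('m1.py').read().split("TR,BR")[0])
for z,ps in ((.036,[(147,80),(380,78),(382,250),(167,253)]),(.018,[(177,318),(672,317)])):
    print([P(u,v,z) for u,v in ps])
    q=[P(u,v,z) for u,v in ps]; a=q[0]-q[1]; print(np.arctan2(-a[0],a[1])); 
    if len(q)>2: a=q[3]-q[2]; print(np.arctan2(-a[0],a[1]))
E
```

```text
---
fence 1865 ((0.07783031463623047, 0.10319965332746506), (0.012209385633468628, 0.16817253828048706), 0.1372903734445572) zmed 0.041744612290691575
fence front 39 [-0.0084  0.0737] at 0.09799999999999999 0.07289212301210723 res 0.00032021150126154756
board front 28 [ 0.0199 -0.0926] at -0.053999999999999874 -0.09370761326823816 res 0.0007701879803721811
[array([0.686 , 0.2182]), array([0.6591, 0.0629]), array([0.5451, 0.0831]), array([0.5709, 0.2391])]
-0.1716175123017801
-0.1633781460382223
[array([0.5186, 0.2555]), array([ 0.45  , -0.1338])]
-0.1743548835392879Traceback (most recent call last):
  File "m1.py", line 40, in <module>
    bd=box(-.09,.09,-.24,-.15)&(z>.012); edge(bd,-.085,.085,'board right',-1,0)
                                         ~~~~^^^^^^^^^^^^^^^^^^^^^^^^^^^^^^^^^^
  File "m1.py", line 36, in edge
    pts=np.array(pts);q=np.polyfit(pts[:,0],pts[:,1],1);print(n,len(pts),q,'at',pts[:,0].mean(),np.polyval(q,pts[:,0].mean()),'res',np.std(pts[:,1]-np.polyval(q,pts[:,0])))
                                   ~~~^^^^^
IndexError: too many indices for array: array is 1-dimensional, but 2 were indexed
```

```bash
sed -i "/board right/d; s/z>.0405/z>.0385/; s/(z>.031)/(z>.030)\&(z<.0375)/; s/box(-.1,.065/box(-.1,.0722/" m1.py; python3 m1.py | sed -n '/---/,$p'
```

```text
---
fence 2083 ((0.07797654718160629, 0.10341097414493561), (0.012523814104497433, 0.16860733926296234), 0.21821849048137665) zmed 0.04162827598168543
fence front 39 [-0.0068  0.0732] at 0.09799999999999999 0.07249319626436485 res 0.00032468989334330734
board front 28 [ 0.0199 -0.0926] at -0.053999999999999874 -0.09370761326823816 res 0.0007701879803721811
panel 16155 ((0.012234456837177277, 0.1153155267238617), (0.16023840010166168, 0.11991649121046066), 89.99907684326172) zmed 0.03389791774363428
panel front 35 [-0.0106 -0.0418] at 0.10999999999999995 -0.04299752153582786 res 0.0005033094137027738
panel rear 35 [0.0032 0.0686] at 0.10999999999999995 0.06899167984527457 res 0.00048156251170972206
knob ((0.0, 0.0), 0.0)
lever 703 ((-0.03203785419464111, -0.060689013451337814), (0.066708505153656, 0.015612048096954823), 11.987371444702148) zmed 0.06032894588441434
grip NoneTraceback (most recent call last):
  File "m1.py", line 43, in <module>
    pi=box(-.06,-.02,-.17,-.13)&(z>.05); print('pin',pi.sum(),h[pi].min(0),h[pi].max(0))
                                                              ~~~~~~~~~^^^
    return umr_minimum(a, axis, None, out, keepdims, initial, where)
ValueError: zero-size array to reduction operation minimum which has no identity
```

step_arm:
  increments:
    - [[0.5,-1.4,-2.5],[-1.08,-6.16,0]]
    - [[0.5,-1.4,-2.5],[-1.08,-6.16,0]]
    - [[0.5,-1.4,-2.5],[-1.08,-6.16,0]]
    - [[0.4,-1.5,-2.5],[-1.1,-6.16,0]]
    - [[0,0,-2],[0,0,0]]
    - [[0,0,-2],[0,0,0]]
    - [[0,0,-2],[0,0,0]]
    - [[0,0,-1],[0,0,0]]
    - [[0,0,0],[0,0,0]]
    - [[0,0,0],[0,0,0]]
  fingers: 0
  grip_force: 10

```text
clock: 9.2
tool_pos: [0.5674, 0.0299, 0.1323]
eef_rot: [0.985, -0.088, 0.147, 0.027]
contact_force: [0.1, 0.5, -0.3]
opening: 0.114
finger_force: 0.0
```

Run:
```python
from h import *
from scipy.spatial.transform import Rotation as Ro
p,d,c=save('side','si1'); s=r.get_state(); print(s['clock'],s['tool_pos'],s['opening'],s['contact_force']);M=Ro.from_quat(s['eef_rot']).as_matrix();print(M)
w,dw,cw=save('wrist','w2')
u,v=proj(c,[.57,0,.08]); print(u,v)
a=cv2.resize(cv2.imread('pics/si1.png')[int(v)-50:int(v)+50,int(u)-67:int(u)+67],(800,600),interpolation=cv2.INTER_CUBIC)
b=cv2.resize(cv2.imread('pics/w2.png'),(800,600))
cv2.imwrite('pics/c2.png',cv2.resize(np.hstack([a,b]),(800,300),interpolation=cv2.INTER_AREA))
```

```text
9.25 [0.56745403 0.02982425 0.13265725] 0.0696468017312406 [ 0.29053947 -0.19804016 -0.14778011]
[[ 0.94067646 -0.18241081  0.28610155]
 [-0.16664117 -0.98286788 -0.0787493 ]
 [ 0.29556474  0.02640131 -0.95495783]]
252.31506252369556 198.64898811203872
```

View pics/c2.png

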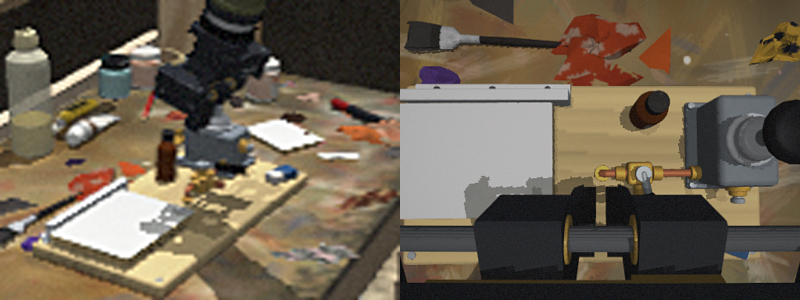

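Run:
```python
from h import *
s=r.get_state(); print(s['q'],s['qd'],s['tool_pos'])
```

```text
[-0.3136663   0.72529482  0.16391542  2.12072613  0.70257626  0.04256258
 -2.65416696] [ 0.00164733 -0.00671893 -0.00158769 -0.00172298  0.00131194  0.00308885
  0.00017413] [0.56758548 0.02972183 0.1329388 ]
```

```bash
cat > v.py <<'E'
from h import *
np.set_printoptions(precision=2,suppress=True)
psi=-.172; Rh=np.array([[np.cos(psi),-np.sin(psi)],[np.sin(psi),np.cos(psi)]])
piv=np.array([.573,-.0168]); phi=np.radians(39)
a=np.array([np.cos(phi),np.sin(phi)]);b=np.array([a[1],-a[0]])
knob=np.array([31,-92.])
def C(th,rho):
    # rho = distance along handle of the finger's contact corner
    u=np.array([-np.cos(th),-np.sin(th)]);t=np.array([np.sin(th),-np.cos(th)])
    corner=17.5*np.sign(a@t)*a+9*np.sign(b@t)*b
    return rho*u-6.5*t-corner
if __name__=='__main__':
    for th,rho in ((.22,48),(.4,46),(.6,45),(.8,44),(1.0,43),(1.2,42),(1.4,41),(1.57,40),(1.65,40)):
        p=C(th,rho); k=knob-p; e=np.maximum(np.abs([a@k,b@k])-[93.5,37.5],0)
        print(th,'rel',p,'world',(piv+Rh@p/1000)*100,'knob gap',np.linalg.norm(e)-23)
    from scipy.spatial.transform import Rotation as Ro
    s=r.get_state(); T=Ro.from_euler('z',-10,degrees=True)*Ro.from_matrix(np.diag([1.,-1,-1]))
    print('untilt deg',(T*Ro.from_quat(s['eef_rot']).inv()).as_rotvec(degrees=True),s['tool_pos']*100)
E
python3 v.py
```

```text
0.22 rel [-40.33  13.88] world [53.56  0.38] knob gap 66.66742573400771
0.4 rel [-36.96   6.08] world [53.76 -0.45] knob gap 58.49434920811555
0.6 rel [-32.87  -2.04] world [54.03 -1.32] knob gap 49.61180891299017
0.8 rel [-54.58 -31.05] world [51.39 -3.81] knob gap 40.72244250535856
1.0 rel [-47.97 -36.69] world [51.95 -4.47] knob gap 32.17910818196415
1.2 rel [-40.54 -40.81] world [52.61 -5.01] knob gap 24.305140926697874
1.4 rel [-32.64 -43.32] world [53.34 -5.39] knob gap 17.382150298581237
1.57 rel [-25.8  -44.01] world [54.01 -5.57] knob gap 12.535181608514847
1.65 rel [-22.58 -44.41] world [54.32 -5.67] knob gap 10.204363357126326
untilt deg [ 4.54 16.68  0.29] [56.76  2.97 13.29]
```

step_arm:
  increments:
    - [[-0.6,-0.3,0.4],[0.9,3.34,0.06]]
    - [[-0.6,-0.3,0.4],[0.9,3.34,0.06]]
    - [[-0.6,-0.3,0.4],[0.9,3.34,0.06]]
    - [[-0.6,-0.3,0.4],[0.9,3.34,0.06]]
    - [[-0.6,-0.3,0],[0.9,3.34,0.06]]
    - [[0,0,0],[0,0,7]]
    - [[0,0,0],[0,0,7]]
    - [[0,0,0],[0,0,7]]
    - [[0,0,0],[0,0,7]]
    - [[0,0,0],[0,0,7]]

```text
clock: 10.3
tool_pos: [0.5377, 0.0141, 0.1491]
eef_rot: [0.976, 0.219, 0.0, 0.001]
contact_force: [-0.4, 0.2, -0.1]
opening: 0.004
finger_force: 0.0
```

Run:
```python
from v import *
from scipy.spatial.transform import Rotation as Ro
s=r.get_state(); print(s['clock'],s['q'],s['tool_pos']*100,s['opening'])
for y in(25,119):
    T=Ro.from_euler('z',y,degrees=True)*Ro.from_matrix(np.diag([1.,-1,-1])); print((T*Ro.from_quat(s['eef_rot']).inv()).as_rotvec(degrees=True))
for th,rc in ((.1,40),(.22,40),(.4,41),(.6,42),(.8,45),(1.0,46),(1.2,45),(1.4,44),(1.57,42),(1.65,42)):
    u=np.array([-np.cos(th),-np.sin(th)]);t=np.array([np.sin(th),-np.cos(th)])
    d=6.5+17.5*abs(a@t)+9*abs(b@t); p=rc*u-d*t
    k=knob-p; e=np.maximum(np.abs([a@k,b@k])-[93.5,37.5],0)
    print(th,'rel',p,'world',(piv+Rh@p/1000)*100,'knob gap',np.linalg.norm(e)-23)
```

```text
10.3 [ 0.23  0.76 -0.59  1.9   0.66  0.68 -1.89] [53.77  1.41 14.91] 0.003594397311509019
[ 0.12  0.06 -0.28]
[ 0.05  0.14 93.72]
0.1 rel [-42.16  19.51] world [53.48  0.96] knob gap 72.20279026868599
0.22 rel [-43.91  13.07] world [53.2   0.36] knob gap 68.301009242829
0.4 rel [-45.55   2.45] world [52.85 -0.66] knob gap 61.07664627065287
0.6 rel [-44.2   -9.78] world [52.78 -1.89] knob gap 50.71733563838886
0.8 rel [-43.92 -20.08] world [52.63 -2.91] knob gap 42.544236258133026
1.0 rel [-42.14 -27.61] world [52.68 -3.68] knob gap 35.566347200477026
1.2 rel [-37.74 -33.61] world [53.01 -4.35] knob gap 28.139541805852957
1.4 rel [-31.92 -39.14] world [53.49 -4.99] knob gap 20.17219065325999
1.57 rel [-25.79 -41.98] world [54.04 -5.37] knob gap 14.1149794181391
1.65 rel [-22.62 -43.93] world [54.32 -5.62] knob gap 10.601785288974725
```

step_arm:
  increments:
    - [[-0.1,0,0],[0,0,8.5]]
    - [[-0.1,0,0],[0,0,8.5]]
    - [[-0.1,0,0],[0,0,8.5]]
    - [[-0.1,0,0],[0,0,8.5]]
    - [[-0.1,0,0],[0,0,8.5]]
    - [[0,0,0],[0,0,8.5]]
    - [[0,0,0],[0,0,8.5]]
    - [[0,0,0],[0,0,8.5]]
    - [[0,0,0],[0,0,8.5]]
    - [[0,0,0],[0,0,8.5]]

```text
clock: 11.3
tool_pos: [0.5326, 0.014, 0.1489]
eef_rot: [0.571, 0.821, 0.0, 0.001]
contact_force: [-0.4, -0.3, 0.3]
opening: 0.008
finger_force: 0.0
```

step_arm:
  increments:
    - [[0,0,-1],[0,0,8.5]]
    - [[0,0.3,-2],[0,0,0]]
    - [[0,0,-2],[0,0,0]]
    - [[0,0,-2],[0,0,0]]
    - [[0,0,-1.5],[0,0,0]]
    - [[0,0,-1],[0,0,0]]
    - [[0,0,-0.5],[0,0,0]]
    - [[0,0,0],[0,0,0]]
    - [[0,0,0],[0,0,0]]
    - [[0,0,0],[0,0,0]]

```text
clock: 12.3
tool_pos: [0.5331, 0.0177, 0.0493]
eef_rot: [0.511, 0.859, 0.001, 0.001]
contact_force: [0.1, -0.0, 0.2]
opening: 0.003
finger_force: 0.0
```

Run:
```python
from h import *
s=r.get_state(); print(s['clock'],s['q'],s['tool_pos']*100,s['eef_rot'])
save('scene','sc1')
im=cv2.imread('pics/sc1.png')[145:255,183:330];cv2.imwrite('pics/sc1_c.png',cv2.resize(im,(800,600),interpolation=cv2.INTER_CUBIC))
```

```text
12.3 [ 0.36610356  1.02946693 -0.8637911   1.95286461  1.18079942  0.78200415
 -0.72230316] [53.31364186  1.77043307  4.92730647] [5.11203144e-01 8.59458788e-01 8.15111534e-04 1.12819644e-03]
```

View pics/sc1_c.png

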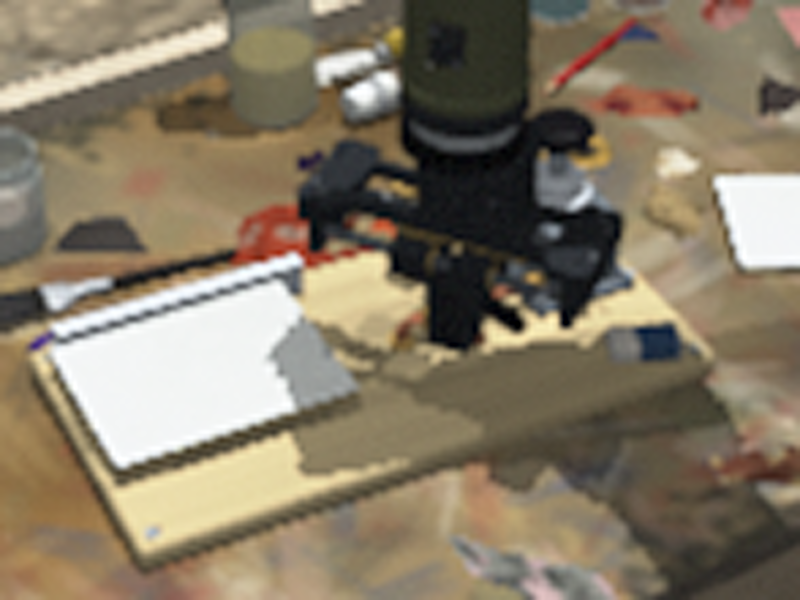

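The panel is flush at the fence, and the closed fingertips (450,340) stand just left of the handle grip (505,310). Starting the sweep.

step_arm:
  increments:
    - [[-0.05,-0.7,0],[0,0,0]]
    - [[-0.05,-0.64,0],[0,0,0]]
    - [[-0.18,-0.51,0],[0,0,0]]
    - [[-0.18,-0.51,0],[0,0,0]]
    - [[-0.04,-0.61,0],[0,0,0]]
    - [[-0.04,-0.61,0],[0,0,0]]
    - [[-0.07,-0.51,0],[0,0,0]]
    - [[-0.07,-0.51,0],[0,0,0]]
    - [[0.02,-0.39,0],[0,0,0]]
    - [[0.02,-0.39,0],[0,0,0]]

```text
clock: 13.35
tool_pos: [0.526, -0.0364, 0.0485]
eef_rot: [0.511, 0.86, 0.0, 0.0]
contact_force: [-0.3, 3.1, 0.2]
opening: 0.004
finger_force: 1.1
```

step_arm:
  increments:
    - [[0.16,-0.33,0],[0,0,0]]
    - [[0.16,-0.33,0],[0,0,0]]
    - [[0.24,-0.32,0],[0,0,0]]
    - [[0.24,-0.32,0],[0,0,0]]
    - [[0.27,-0.19,0],[0,0,0]]
    - [[0.27,-0.19,0],[0,0,0]]
    - [[0.1,-0.03,0],[0,0,0]]
    - [[0,0,0],[0,0,0]]
    - [[0,0,0],[0,0,0]]
    - [[0,0,0],[0,0,0]]

```text
clock: 14.35
tool_pos: [0.5407, -0.0539, 0.0485]
eef_rot: [0.511, 0.859, -0.0, 0.001]
contact_force: [-0.6, -0.4, -0.3]
opening: 0.009
finger_force: 0.2
```

step_arm:
  increments:
    - [[0.1,-0.02,0],[0,0,0]]
    - [[0.1,-0.02,0],[0,0,0]]
    - [[0.1,-0.02,0],[0,0,0]]
    - [[0.1,-0.02,0],[0,0,0]]
    - [[0,0,0],[0,0,0]]
    - [[0,0,0],[0,0,0]]
    - [[0,0,0],[0,0,0]]
    - [[0,0,0],[0,0,0]]
    - [[0,0,0],[0,0,0]]
    - [[0,0,0],[0,0,0]]

```text
clock: 15.35
tool_pos: [0.5438, -0.0545, 0.0483]
eef_rot: [0.511, 0.859, -0.0, 0.0]
contact_force: [-4.4, -0.7, 0.6]
opening: 0.006
finger_force: 2.4
```

step_arm:
  increments:
    - [[0.1,-0.02,0],[0,0,0]]
    - [[0.1,-0.02,0],[0,0,0]]
    - [[0.1,-0.02,0],[0,0,0]]
    - [[0,0,0],[0,0,0]]
    - [[0,0,0],[0,0,0]]
    - [[0,0,0],[0,0,0]]
    - [[0,0,0],[0,0,0]]
    - [[0,0,0],[0,0,0]]
    - [[0,0,0],[0,0,0]]
    - [[0,0,0],[0,0,0]]

```text
clock: 16.35
tool_pos: [0.5443, -0.0548, 0.0481]
eef_rot: [0.511, 0.86, -0.002, -0.002]
contact_force: [-10.3, -0.7, 3.5]
opening: 0.007
finger_force: 5.1
```

step_arm:
  increments:
    - [[-1,0.18,0],[0,0,0]]
    - [[-1,0.18,0],[0,0,0]]
    - [[-1,0.18,0],[0,0,0]]
    - [[0,0,2],[0,0,0]]
    - [[0,0,3],[0,0,0]]
    - [[0,0,3],[0,0,0]]
    - [[0,0,3],[0,0,0]]
    - [[1,-1,1.2],[0,0,0]]
    - [[2,-2,0],[0,0,0]]
    - [[2,-2,0],[0,0,0]]

```text
clock: 17.35
tool_pos: [0.5705, -0.0994, 0.1722]
eef_rot: [0.511, 0.86, 0.002, 0.003]
contact_force: [0.3, 0.2, -0.2]
opening: 0.007
finger_force: 0.0
```

step_arm:
  increments:
    - [[1.6,-0.8,0],[0,0,0]]
    - [[0.2,-0.2,0],[0,0,0]]
    - [[0,0,0],[0,0,0]]
    - [[0,0,-1],[0,0,0]]
    - [[0,0,-1],[0,0,0]]
    - [[0,0,-0.7],[0,0,0]]
    - [[0,0,0],[0,0,0]]
    - [[0,0,0],[0,0,0]]
    - [[0,0,0],[0,0,0]]
    - [[0,0,0],[0,0,0]]

```text
clock: 18.35
tool_pos: [0.586, -0.1092, 0.144]
eef_rot: [0.511, 0.859, 0.001, 0.001]
contact_force: [1.1, -0.5, 0.5]
opening: 0.001
finger_force: 0.0
```

step_arm:
  increments:
    - [[0.1,-0.05,-0.6],[0,0,0]]
    - [[0,0,-0.6],[0,0,0]]
    - [[0,0,-0.6],[0,0,0]]
    - [[0,0,-0.6],[0,0,0]]
    - [[0,0,-0.6],[0,0,0]]
    - [[0,0,-0.5],[0,0,0]]
    - [[0,0,-0.2],[0,0,0]]
    - [[0,0,0],[0,0,0]]
    - [[0,0,0],[0,0,0]]
    - [[0,0,0],[0,0,0]]

```text
clock: 19.35
tool_pos: [0.5877, -0.1098, 0.1152]
eef_rot: [0.511, 0.859, -0.001, 0.004]
contact_force: [-17.3, -5.2, 60.3]
opening: 0.005
finger_force: 29.5
```

step_arm:
  increments:
    - [[0,0,1],[0,0,0]]
    - [[0,0,1.2],[0,0,0]]
    - [[0,0,1.2],[0,0,0]]
    - [[0,0,0],[0,0,0]]
    - [[0,0,0],[0,0,0]]
    - [[0,0,-0.8],[0,0,0]]
    - [[0,0,-0.8],[0,0,0]]
    - [[0,0,-0.8],[0,0,0]]
    - [[0,0,-0.4],[0,0,0]]
    - [[0,0,0],[0,0,0]]

```text
clock: 20.35
tool_pos: [0.587, -0.1098, 0.1156]
eef_rot: [0.511, 0.859, -0.0, 0.002]
contact_force: [-7.4, -2.1, 30.8]
opening: 0.008
finger_force: 15.0
```

step_arm:
  increments:
    - [[0,0,0.9],[0,0,0]]
    - [[0,0,1],[0,0,0]]
    - [[0,0,0.9],[0,0,0]]
    - [[0,0,0],[0,0,0]]
    - [[0,0,0],[0,0,0]]
    - [[0,0,-0.8],[0,0,0]]
    - [[0,0,-0.8],[0,0,0]]
    - [[0,0,-0.8],[0,0,0]]
    - [[0,0,-0.4],[0,0,0]]
    - [[0,0,0],[0,0,0]]

```text
clock: 21.35
tool_pos: [0.587, -0.1097, 0.1156]
eef_rot: [0.511, 0.859, -0.0, 0.002]
contact_force: [-7.5, -2.4, 28.9]
opening: 0.001
finger_force: 14.3
```

step_arm:
  increments:
    - [[0,0,0.9],[0,0,0]]
    - [[0,0,1],[0,0,0]]
    - [[0,0,0.9],[0,0,0]]
    - [[0,0,0],[0,0,0]]
    - [[0,0,0],[0,0,0]]
    - [[0,0,-0.8],[0,0,0]]
    - [[0,0,-0.8],[0,0,0]]
    - [[0,0,-0.8],[0,0,0]]
    - [[0,0,-0.4],[0,0,0]]
    - [[0,0,0],[0,0,0]]

```text
clock: 22.35
tool_pos: [0.587, -0.1098, 0.1156]
eef_rot: [0.511, 0.859, -0.0, 0.002]
contact_force: [-6.8, -3.1, 29.4]
opening: 0.003
finger_force: 14.2
```

step_arm:
  increments:
    - [[0,0,0.9],[0,0,0]]
    - [[0,0,1],[0,0,0]]
    - [[0,0,0.9],[0,0,0]]
    - [[0,0,0],[0,0,0]]
    - [[0,0,0],[0,0,0]]
    - [[0,0,-0.8],[0,0,0]]
    - [[0,0,-0.8],[0,0,0]]
    - [[0,0,-0.8],[0,0,0]]
    - [[0,0,-0.4],[0,0,0]]
    - [[0,0,0],[0,0,0]]

```text
clock: 23.35
tool_pos: [0.587, -0.1098, 0.1156]
eef_rot: [0.511, 0.859, -0.0, 0.002]
contact_force: [-8.6, -2.7, 29.9]
opening: 0.007
finger_force: 14.3
```

step_arm:
  increments:
    - [[0,0,0.9],[0,0,0]]
    - [[0,0,1],[0,0,0]]
    - [[0,0,0.9],[0,0,0]]
    - [[0,0,0],[0,0,0]]
    - [[0,0,0],[0,0,0]]
    - [[0,0,-0.8],[0,0,0]]
    - [[0,0,-0.8],[0,0,0]]
    - [[0,0,-0.8],[0,0,0]]
    - [[0,0,-0.4],[0,0,0]]
    - [[0,0,0],[0,0,0]]

```text
clock: 24.35
tool_pos: [0.587, -0.1098, 0.1156]
eef_rot: [0.511, 0.859, -0.0, 0.002]
contact_force: [-8.0, -2.7, 30.5]
opening: 0.005
finger_force: 14.3
```

step_arm:
  increments:
    - [[0,0,0.9],[0,0,0]]
    - [[0,0,1],[0,0,0]]
    - [[0,0,0.9],[0,0,0]]
    - [[0,0,2],[0,0,0]]
    - [[0,0,4],[0,0,0]]
    - [[-1,-2,4],[0,0,0]]
    - [[-1,-4,1],[0,0,0]]
    - [[-1,-4,0],[0,0,0]]
    - [[-1,-4,0],[0,0,0]]
    - [[-1,-4,0],[0,0,0]]

```text
clock: 25.35
tool_pos: [0.5355, -0.2916, 0.2497]
eef_rot: [0.511, 0.859, 0.0, -0.0]
contact_force: [0.3, -0.7, -0.9]
opening: 0.004
finger_force: 0.0
```

step_arm:
  increments:
    - [[-1,-4,0],[0,0,0]]
    - [[-1,-4,0],[0,0,0]]
    - [[-1,-3,0],[0,0,0]]
    - [[0,0,0],[0,0,0]]
    - [[0,0,0],[0,0,0]]
    - [[0,0,0],[0,0,0]]
    - [[0,0,0],[0,0,0]]
    - [[0,0,0],[0,0,0]]
    - [[0,0,0],[0,0,0]]
    - [[0,0,0],[0,0,0]]

```text
clock: 26.35
tool_pos: [0.5069, -0.3995, 0.2506]
eef_rot: [0.511, 0.86, 0.0, 0.001]
contact_force: [-0.0, -0.8, 0.2]
opening: 0.009
finger_force: 0.0
```

Run:
```python
from h import *
s=r.get_state(); print(s['clock'],s['tool_pos'],s['contact_force'])
_,_,c=save('scene','sc2');_,_,w=save('wrist','w3')
a=cv2.resize(cv2.imread('pics/sc2.png')[155:255,183:316],(798,600),interpolation=cv2.INTER_CUBIC)
b=cv2.resize(cv2.imread('pics/w3.png'),(266,200));a[:200,:266]=b
cv2.imwrite('pics/c3.png',a)
print(proj(w,[.55,-.12,.056]), [6*(proj(c,np.r_[np.array([.5832,.0409])+np.array([[.985,.171],[-.171,.985]])@[x,-.15],.056])-[183,155]) for x in(-.012,-.020,-.049)])
```

```text
26.35 [ 0.50687948 -0.39950647  0.25064811] [-0.04788855 -0.78227122  0.17799502]
[442.82844246 -59.01575438] [array([649.66622905, 215.56967824]), array([656.69861894, 222.94068731]), array([682.6774245 , 250.17165852])]
```

View pics/c3.png

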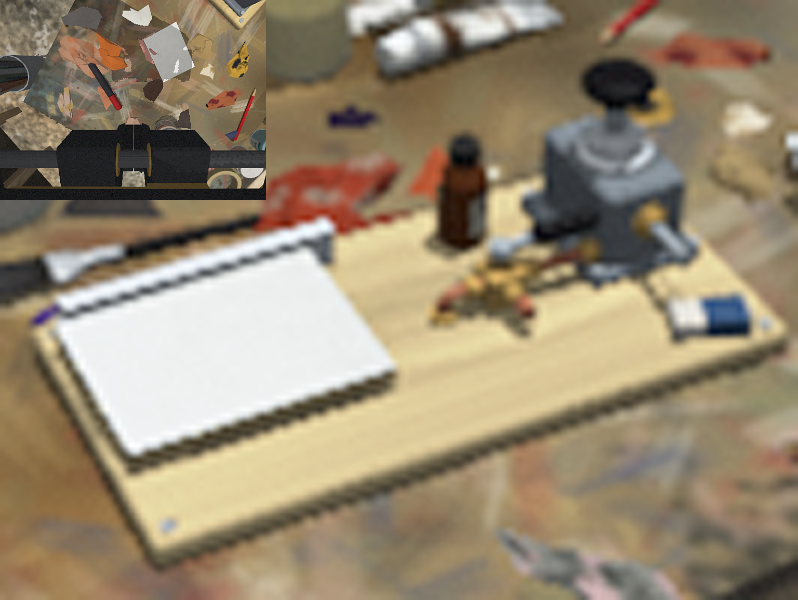

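Handle now points to the pump (540,225), the pin stands out to about (690,247), and the panel is still flush. Two more strokes will confirm the pin no longer moves.

step_arm:
  increments:
    - [[1,4,0],[0,0,0]]
    - [[1,4,0],[0,0,0]]
    - [[1,4,0],[0,0,0]]
    - [[1,4,0],[0,0,0]]
    - [[1,4,0],[0,0,0]]
    - [[1,4,0],[0,0,0]]
    - [[1,3,0],[0,0,0]]
    - [[1,2,-1],[0,0,0]]
    - [[0,0,-3],[0,0,0]]
    - [[0,0,-3],[0,0,0]]

```text
clock: 27.45
tool_pos: [0.5876, -0.1086, 0.1805]
eef_rot: [0.51, 0.86, 0.001, 0.002]
contact_force: [-0.4, -0.1, 0.1]
opening: 0.006
finger_force: 0.0
```

step_arm:
  increments:
    - [[0,0,-2],[0,0,0]]
    - [[0,0,-2],[0,0,0]]
    - [[0,0,0],[0,0,0]]
    - [[0,0,0],[0,0,0]]
    - [[0,0,-0.8],[0,0,0]]
    - [[0,0,-0.8],[0,0,0]]
    - [[0,0,-0.8],[0,0,0]]
    - [[0,0,-0.4],[0,0,0]]
    - [[0,0,0],[0,0,0]]
    - [[0,0,0],[0,0,0]]

```text
clock: 28.45
tool_pos: [0.5884, -0.1093, 0.1158]
eef_rot: [0.511, 0.859, 0.001, 0.003]
contact_force: [-3.6, -0.3, 18.3]
opening: 0.009
finger_force: 8.9
```

step_arm:
  increments:
    - [[0,0,0.9],[0,0,0]]
    - [[0,0,1],[0,0,0]]
    - [[0,0,0.9],[0,0,0]]
    - [[0,0,0],[0,0,0]]
    - [[0,0,0],[0,0,0]]
    - [[0,0,-0.8],[0,0,0]]
    - [[0,0,-0.8],[0,0,0]]
    - [[0,0,-0.8],[0,0,0]]
    - [[0,0,-0.4],[0,0,0]]
    - [[0,0,0],[0,0,0]]

```text
clock: 29.45
tool_pos: [0.587, -0.11, 0.1156]
eef_rot: [0.511, 0.859, -0.0, 0.002]
contact_force: [-7.1, -3.7, 30.4]
opening: 0.002
finger_force: 14.4
```

step_arm:
  increments:
    - [[0,0,0.9],[0,0,0]]
    - [[0,0,1],[0,0,0]]
    - [[0,0,0.9],[0,0,0]]
    - [[0,0,2],[0,0,0]]
    - [[0,0,4],[0,0,0]]
    - [[-1,-2,4],[0,0,0]]
    - [[-1,-4,1],[0,0,0]]
    - [[-1,-4,0],[0,0,0]]
    - [[-1,-4,0],[0,0,0]]
    - [[-1,-4,0],[0,0,0]]

```text
clock: 30.45
tool_pos: [0.5354, -0.2915, 0.2497]
eef_rot: [0.511, 0.859, 0.0, -0.0]
contact_force: [1.3, 0.1, 0.0]
opening: 0.005
finger_force: 0.0
```

step_arm:
  increments:
    - [[-1,-4,0],[0,0,0]]
    - [[-1,-4,0],[0,0,0]]
    - [[-1,-3,0],[0,0,0]]
    - [[0,0,0],[0,0,0]]
    - [[0,0,0],[0,0,0]]
    - [[0,0,0],[0,0,0]]
    - [[0,0,0],[0,0,0]]
    - [[0,0,0],[0,0,0]]
    - [[0,0,0],[0,0,0]]
    - [[0,0,0],[0,0,0]]

```text
clock: 31.45
tool_pos: [0.5069, -0.3995, 0.2507]
eef_rot: [0.511, 0.86, 0.0, 0.001]
contact_force: [0.4, -0.3, 0.3]
opening: 0.007
finger_force: 0.0
```

Run:
```python
from h import *
s=r.get_state(); print(s['clock'],s['tool_pos'],s['contact_force'])
save('scene','sc3')
a,b=[cv2.resize(cv2.imread(f'pics/{n}.png')[165:215,255:316],(488,400),interpolation=cv2.INTER_CUBIC) for n in('sc2','sc3')]
cv2.imwrite('pics/c4.png',cv2.resize(np.hstack([a,b]),(800,328)))
A,B=[cv2.imread(f'pics/{n}.png').astype(int) for n in('sc2','sc3')]
D=cv2.blur(np.abs(A-B).sum(2).astype(np.float32),(3,3))[150:260,180:320]; print('maxdiff',D.max(),D.mean(),np.unravel_index(D.argmax(),D.shape),'pin region',D[40:50,105:125].max())
```

```text
31.45 [ 0.50689853 -0.39947647  0.25065383] [ 0.39504511 -0.30860996  0.3016626 ]
maxdiff 12.0 3.2984846 (np.int64(38), np.int64(78)) pin region 7.0
```

View pics/c4.png

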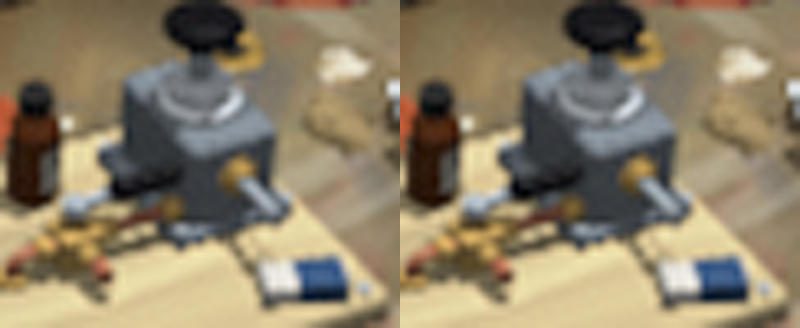

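The pictures from before and after the two extra strokes match (pin end at (285,210) and (685,210), difference at noise level). The pin is at its end, the knob is up and the robot is clear.

```bash
python3 -c "
from plant import r
print(r.finish_job())"
```

```text
the job is handed in; nothing more can be done
None
```

The job is done and handed in at about 31 s: panel pushed flush against the fence, vent closed at its stop, and pin fully out (two extra strokes left it unmoved), with the knob up and the arm clear.

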